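# Stack the empty tote on the loaded tote

### The arm

A 6-joint arm with a two-finger parallel gripper is mounted at the origin on the work surface. World frame = base frame: x ahead of the robot, y to its left, z up, the work surface at z = 0. Lengths are in m, angles in degrees, forces in N, time in s.
With the tool pointing down it reaches from about 0.4 to 0.825 m from the base axis. Payload 7 kg.
Tool frame: the origin (TCP) lies between the finger pads; the fingertips stand r.tcp_to_tips ahead of it and the grasp point (between the pads) lies 11 mm behind it (r.tcp_to_tips is the distance from the TCP to the fingertips, in m); z points along the fingers, y is the direction in which the jaws open and shut (so a half turn about z gives the same grasp; the last joint's range is limited). The gripper opens to 88 mm and grips with 3 to 60 N. Pads are 19 mm wide; open, the fingers measure 130 mm over their backs; the gripper's body (78 mm by 193 mm) begins 47 mm behind the grasp point.
Start: joints at [16.507, 20.546, 0.682, 0, -70.136, -16.507], TCP at [0.675, -0, 0.235] pointing down, gripper open.
Joint ranges: [-176.03, 176.03], [-82.01, 121.73], [-58.28, 71.71], [-173.87, 95.51], [-174.79, -0.11], [-173.66, 173.66]. Speed limits (degrees/s): [136.94, 136.94, 172.46, 180, 180, 180].

### API

Orientations are given as [roll, pitch, yaw] about the fixed x, y, z axes, in that order (R = Rz(yaw) Ry(pitch) Rx(roll)).
In Python, from plant import r, vision, nets gives the robot as it stands.
- The arm moves only by the tool move_arm, never from a script. Its arguments are lists of equal length, an entry for each row: "fingers": the opening, from 0 (shut) to 1 (fully open); "xyz": the shift along the tool's x, y, z normalised to -1 to 1, where 1 is 80 mm, a list of three; "roll": the turn about the tool's z normalised to -1 to 1, where 1 is 180 degrees. A call has 1 to 5 rows; each row is the pose to reach, as a shift and turn from the pose measured when the call began, along the tool's axes at that moment, turning the shorter way round; what a row does not reach only later rows make up. A row lasts 1/10 s, in which the tool goes at most 50 mm and 8.59 degrees, less where a joint would pass 70% of its speed; a pose out of reach is approached as far as the arm can. A call with a number of a shift or a turn outside -1 to 1 is refused whole. A call with a gripper value outside its range is refused whole. The fingers move at their own pace and stop on an object; "newtons" is the grip in N (left out, the last holds). Time passes only in rows, so rows that repeat a pose let the fingers close. It gives the time, the measured TCP pose, the force and the opening at its end, in the units of the state.
- r.get_state(): the state, without advancing time (a new reading comes with each control period).
- vision.capture(name): name is "scene" or "side" or "wrist"; returns a dict with "color" (480x640x3 uint8, red, green, blue), "range_z" (480x640 float32, m along the optical axis (not along the pixel's ray), 0 where there is no reading), "fx", "fy", "cx", "cy" (pixels), "rvec" (rotation vector, rad) and "tvec" (3), from world to camera coordinates, as OpenCV has them. Camera axes: x right, y down, z forward; pixel columns grow to the right and rows downward; lengths in m; the calibration is good to about 2 mm. The wrist camera is an equidistant fisheye: a pixel r from the principal point sees the ray r / f radians off the axis. A picture is of the moment at which its call begins.
- r.close_job(): hands the job in, once; it reports no verdict.
Trained networks look in the newest picture that a camera, given by its name, has taken for a name from the list of things; names that differ only in an ending like _2 or _b are one class to them, and where a whole thing is asked for, a point or a joint stands for the part that bears it (a point fixed in the world has none). Each returns a list of dicts, best first, with "confidence" (0 to 1); they miss things now and then, are a little off and sometimes report something else, mostly with a low value. They report only what shows in the picture. A call takes as long as a camera call. They do not tell look-alikes from the thing itself.
- nets.recognise(camera, thing): "bbox" ([left, top, width, height] in pixels, round what is visible of it).
The state is a dict: "time_s": time; "joints": joint angles; "qd": joint speeds; "joint_torque": joint torques, N m; "tcp_pos": TCP position; "eef_rot": TCP orientation; "contact_force": force on the tool from outside, world axes, zero at the start; "moment": the same for the moment, N m; "gripper_width": finger opening in m.
Only numpy, scipy, OpenCV 4.12 (cv2) and the standard library are available. Lean on these libraries where they do the work, as an engineer would, in place of code of your own. Each camera call takes 0.05 s, during which the arm holds its last target. There are 200 camera calls.

### The job

Stack the empty full-size stack-nest tote on the matching tote that holds the castings: turned end for end to it, with the pull tabs at opposite ends, so that it stands level on the inner ledges instead of sinking in on the castings, and let go of it. Leave the loaded tote where it stands and do not disturb the small tote.

Things in the scene. Friction and masses are not known exactly. Their poses are not given: they have to be found in the camera images.
- loose_tote (a point): Empty grey stack-nest tote to move, 0.2 kg, 150 x 110 x 70 mm high, plus a flat pull tab sticking 18 mm out of its front end. Point: its centre, 35 mm up; x to the tab, y across, z up. Rim walls 10 mm thick, upright for 34 mm below the rim, then sloping in to a foot 112 x 72 mm. Pinch the middle of a long wall from above (50 mm sideways of the centre, clear inside and out).
- loaded_tote (a point): Same shape of tote, brass castings inside, 0.95 kg, standing loose. Point: centre, 35 mm up; x to its tab. Mouth 130 x 90 mm. Ledges 2 mm below the rim: middle of the front end and both rear corners. An equal tote with its tab the same way sinks in (34 to 40 mm above this one); with tabs at opposite ends it stands on the ledges, 68 mm above this one (8 mm play each way before it rides on the rim).
- small_tote (a point): Bystander: a smaller, plain, empty grey tote, 105 mm long, 84 mm wide, 45 mm high, with a small tab at its front; too small to stack. The point is its centre, 22.5 mm above its underside; x towards its tab. Not to be disturbed.
- loose_tab (a point): Middle of the outer edge of the empty tote's pull tab: 93 mm ahead (x) of that tote's centre and 31 mm above it.
Mind the look-alikes: they are no part of the job. What is shaped like the part that bears loaded_tote but pink is not meant. What is shaped like the part that bears loose_tote but purple is not meant.

How it is judged (in metres and radians):
At the end, for the whole second after the job is handed in: The empty tote rests, released and still, on the ledges of the loaded tote, tabs at opposite ends: centre 62 to 74 mm above the loaded one's, within 18 mm sideways, lengths parallel within 11 degrees, both level within 4 degrees; the loaded tote is within 30 mm of where it stood (horizontal distance between loose_tote and loaded_tote below 0.018 m and z of loose_tote in the frame of loaded_tote between 0.062 and 0.074 m and x of loose_tab in the frame of loaded_tote below -0.06 m and angle between the x axis of loose_tote and the x axis of loaded_tote, either way round below 0.2 rad and angle between each of loose_tote, loaded_tote's own z axis and vertical below 0.07 rad and distance of loaded_tote from where it was at the start of the episode below 0.03 m and linear speed of loose below 0.02 m/s); the robot touches nothing.
It fails at once if the small tote was shifted by more than 30 mm (distance of small_tote from where it was at the start of the episode above 0.03 m).
It also fails if it takes over 42 s, if anything falls off the work surface, if the arm or the gripper's body presses on something with over 40 N, if the wrist force passes 120 N, or if a joint passes its speed limit or range.

## Working session

There is one attempt and no reset: what is moved stays moved. The work goes in short steps, Python scripts to look and compute and a tool call to move; the robot and the scene stay as the last step left them, time stands still between calls to the robot, and variables do not carry over. Pictures are saved under pics/ and viewed, about 8 in all and at most 12, crops included, and the job is handed in when it is done.

Besides the shell and the picture viewer there is one more tool, called after ">>>" as name(argument=value, ...) on one line, values as JSON. move_arm: Moves the arm, as the interface text tells. Scaled input: -1 to 1 covers 80 mm each way for a shift and 180 degrees each way for a turn. Its arguments: {"type":"object","properties":{"fingers":{"type":"array"},"xyz":{"type":"array"},"roll":{"type":"array"},"newtons":{"type":"number"}},"required":["fingers","xyz","roll"]}

```bash
mkdir -p pics; cat > h.py <<'E'
import numpy as np, cv2
from plant import r, vision, nets
def cap(n,save=None):
    c=vision.capture(n)
    if save: cv2.imwrite('pics/'+save,c['color'][:,:,::-1])
    return c
def cloud(c):
    v,u=np.mgrid[:480,:640]; z=c['range_z']
    X=np.stack([(u-c['cx'])/c['fx']*z,(v-c['cy'])/c['fy']*z,z],-1)
    R=cv2.Rodrigues(np.array(c['rvec'],float))[0]
    W=(X-np.ravel(c['tvec']))@R
    W[z==0]=np.nan
    return W
E
python3 - <<'E'
from h import *
for n in('scene','side'):
    c=cap(n,n+'1.png'); np.savez(n+'1.npz',**c)
    for t in('loose_tote','loaded_tote','small_tote','loose_tab'):
        print(n,t,[(np.round(d['bbox']).tolist(),round(d['confidence'],2)) for d in nets.recognise(n,t)])
s=r.get_state();print(s, r.tcp_to_tips)
E
```

```text
scene loose_tote [([288.0, 148.0, 62.0, 43.0], 0.8), ([217.0, 172.0, 70.0, 38.0], 0.71)]
scene loaded_tote [([394.0, 247.0, 88.0, 74.0], 0.84), ([313.0, 298.0, 110.0, 95.0], 0.72), ([294.0, 224.0, 86.0, 59.0], 0.68)]
scene small_tote [([218.0, 255.0, 62.0, 56.0], 0.83)]
scene loose_tab [([288.0, 148.0, 65.0, 43.0], 0.76), ([215.0, 169.0, 71.0, 44.0], 0.71)]
side loose_tote [([307.0, 378.0, 126.0, 102.0], 0.71), ([409.0, 316.0, 132.0, 88.0], 0.62)]
side loaded_tote [([218.0, 161.0, 79.0, 58.0], 0.8), ([244.0, 231.0, 93.0, 62.0], 0.74), ([145.0, 200.0, 89.0, 73.0], 0.73), ([410.0, 318.0, 133.0, 82.0], 0.2)]
side small_tote [([354.0, 207.0, 50.0, 57.0], 0.68)]
side loose_tab [([307.0, 376.0, 124.0, 102.0], 0.8), ([409.0, 316.0, 134.0, 84.0], 0.63)]
{'time_s': 0.5, 'joints': array([ 1.65062940e+01,  2.05469406e+01,  6.79359388e-01, -1.86750995e-03,
       -7.01362036e+01, -1.65083539e+01]), 'qd': array([ 0.01310619,  0.02498134, -0.03165413, -0.01727153, -0.08807169,
       -0.04935638]), 'joint_torque': array([ 1.18617540e-03, -5.81799817e+01,  2.93067652e+01,  6.99717209e+00,
        1.18438379e-02, -1.30674232e-05]), 'tcp_pos': array([ 6.74948656e-01, -2.27280217e-05,  2.34529029e-01]), 'eef_rot': array([ 1.79995872e+02,  6.08496826e-04, -9.00026945e+01]), 'contact_force': array([ 0.02141214,  0.51949569, -0.7640102 ]), 'moment': array([ 0.00079498,  0.01957649, -0.01688727]), 'gripper_width': 0.08764459182526399} 0.008
```

View pics/scene1.png

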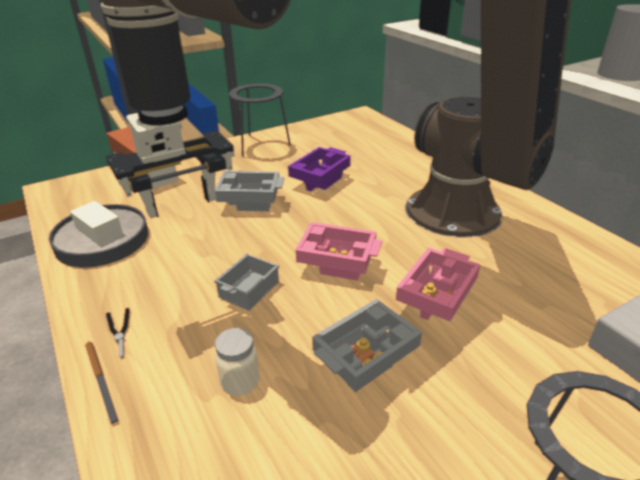

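View pics/side1.png

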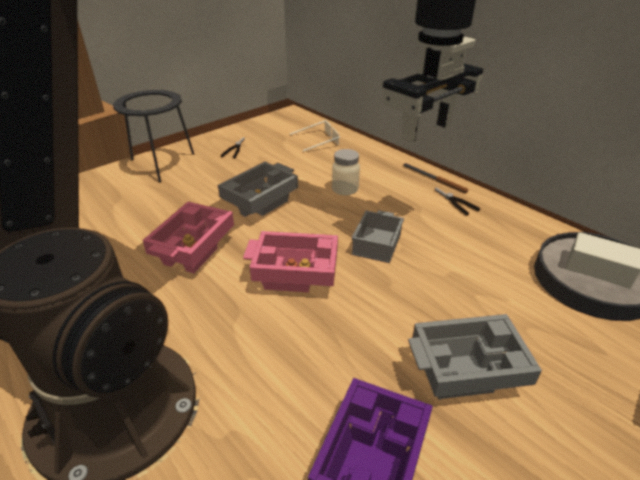

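Grey candidates: loose tote at scene (250,190) / side (475,355). The look-alike there is purple, at (320,167). Loaded tote at scene (367,342) / side (258,188), where the look-alikes are pink. Next I'll measure the rims and confirm both in one enlarged crop.

```bash
python3 - <<'E'
from h import *
boxes={'scene':{'loose':(205,160,90,60),'loaded':(300,290,135,110),'small':(210,248,78,68)},'side':{'loose':(400,305,150,100),'loaded':(208,155,98,66),'small':(344,200,66,66)}}
crops=[]; P={k:[] for k in boxes['scene']}
for n in boxes:
    c=dict(np.load(n+'1.npz')); W=cloud(c)
    for k,(x,y,w,h) in boxes[n].items():
        p=W[y:y+h,x:x+w].reshape(-1,3); 
        hi,lo=(.076,.061) if k!='small' else (.049,.040)
        p=p[(p[:,2]<hi)&(p[:,2]>lo)]
        # largest cluster via median distance
        p=p[np.linalg.norm(p[:,:2]-np.median(p[:,:2],0),axis=1)<.13]
        P[k].append(p)
        if k!='small': crops.append(cv2.resize(c['color'][y:y+h,x:x+w,::-1],(400,300),interpolation=cv2.INTER_CUBIC))
        rc=cv2.minAreaRect((p[:,:2]*1000).astype(np.float32)); print(n,k,len(p),np.round(rc[0]),np.round(rc[1]),round(rc[2],1), 'zmed',np.median(p[:,2]).round(4))
cv2.imwrite('pics/crops.png',np.vstack([np.hstack(crops[:2]),np.hstack(crops[2:])]))
# top-down map of points, 1 px = 0.5mm
ims=[]
for k in('loose','loaded'):
    q=np.vstack(P[k]); m=np.median(q[:,:2],0); im=np.zeros((480,400,3),np.uint8)
    for j,p in enumerate(P[k]):
        for a in p: 
            cv2.circle(im,(int(200-(a[1]-m[1])*1600),int(240-(a[0]-m[0])*1600)),2,[(0,255,255),(255,100,100)][j],-1)
    cv2.putText(im,f'{k} c={m.round(3)} up=+x left=+y',(5,15),0,.45,(255,255,255)); ims.append(im)
cv2.imwrite('pics/map.png',np.hstack(ims))
E
```

```text
scene loose 980 [ 408. -306.] [146. 186.] 56.9 zmed 0.0688
scene loaded 2804 [489. 303.] [171. 114.] 9.1 zmed 0.0693
scene small 593 [579.  16.] [120.  87.] 27.9 zmed 0.0445
side loose 3868 [ 402. -306.] [141. 201.] 56.8 zmed 0.0685
side loaded 1425 [438. 292.] [259. 120.] 10.8 zmed 0.068
side small 445 [579.  15.] [122.  85.] 28.2 zmed 0.0435
```

View pics/crops.png

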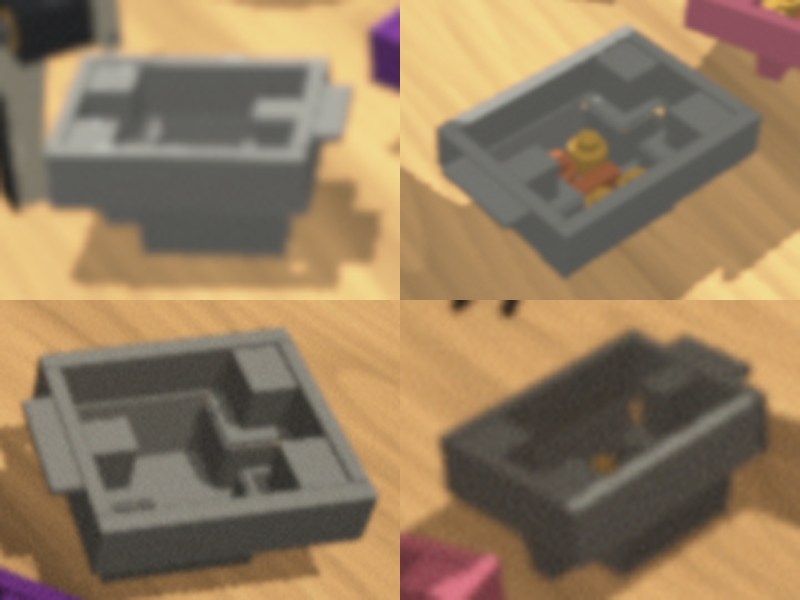

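View pics/map.png

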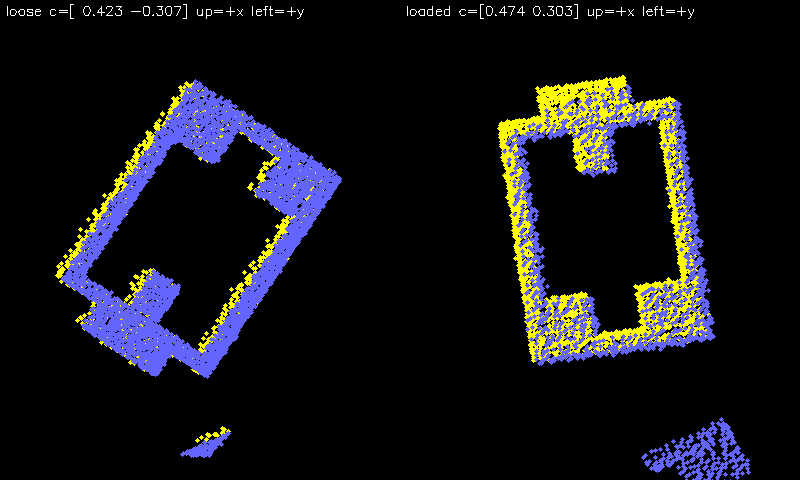

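Both picks check out: the grey tote with clear ledges is the empty one, and the grey tote with brass inside is the loaded one. The maps show the loose tab pointing to −x/+y and the loaded tab to +x. Now the precise fit.

```bash
cat >> h.py <<'E'
from scipy.optimize import minimize
def fit(p,c0,h0,zt=.07):
    """pose (x,y,heading deg) of tote from rim-height points; outline incl. tab"""
    p=p[(np.abs(p[:,2]-zt)<.008)][:,:2]
    p=p[np.linalg.norm(p-c0,axis=1)<.11]
    def cost(q):
        a=np.radians(q[2]); R=np.array([[np.cos(a),-np.sin(a)],[np.sin(a),np.cos(a)]])
        d=(p-q[:2]/1000)@R; x,y=d.T*1000
        rim=np.maximum(np.abs(x)-75,np.abs(y)-55); inn=np.maximum(np.abs(x)-65,np.abs(y)-45)
        tab=np.maximum(np.maximum(x-93,75-x),np.abs(y)-28)
        l1=np.maximum(np.maximum(40-x,x-65),np.abs(y)-13)
        l2=np.maximum(np.maximum(x+35,-65-x),np.maximum(15-np.abs(y),np.abs(y)-45))
        sd=np.minimum.reduce([np.maximum(rim,-inn),tab,l1,l2])
        return np.mean(np.minimum(np.maximum(sd,0),8))+.0
    best=min((minimize(cost,[c0[0]*1000,c0[1]*1000,h0+s],method='Nelder-Mead',options=dict(initial_simplex=np.array([[c0[0]*1000,c0[1]*1000,h0+s]]*4)+np.vstack([np.zeros(3),np.diag([8,8,6])]))) for s in(-4,0,4)),key=lambda o:o.fun)
    return best.x.round(1),round(best.fun,3),len(p)
E
python3 - <<'E'
from h import *
for n in('scene','side'):
    W=cloud(dict(np.load(n+'1.npz'))).reshape(-1,3); W=W[np.isfinite(W[:,0])]
    print(n,'loose',fit(W,np.array([.43,-.306]),145.8),'loaded',fit(W,np.array([.481,.303]),9.5))
E
```

```text
scene loose (array([ 431.6, -303.3,  146.3]), np.float64(0.128), 920) loaded (array([480.2, 301.6,   8.1]), np.float64(0.022), 2731)
side loose (array([ 430. , -307.9,  146. ]), np.float64(0.019), 3689) loaded (array([477.9, 297.6,   8.2]), np.float64(0.082), 1138)
```

>>> move_arm(fingers=[0.5,0.5,0.5], xyz=[[1,0.8,0],[1,0.8,0],[1,0.8,0]], roll=[0,0,0])

```text
time_s: 0.8
tcp_pos: [0.6079, -0.0831, 0.2352]
eef_rot: [180.0, 0.0, -90.1]
contact_force: [0.9, -0.2, 0.0]
gripper_width: 0.0692
```

>>> move_arm(fingers=[0.5,0.5,0.5], xyz=[[1,0.8,0],[1,0.8,0],[1,0.8,0]], roll=[0,0,0])

```text
time_s: 1.1
tcp_pos: [0.5407, -0.1656, 0.2358]
eef_rot: [180.0, -0.0, -90.3]
contact_force: [0.2, -0.5, 0.4]
gripper_width: 0.0464
```

>>> move_arm(fingers=[0.5,0.5,0.5,0.5,0.5], xyz=[[1,0.8,0],[1,0.8,0],[1,0.8,0],[1,0.8,0],[1,0.8,0]], roll=[-0.2,-0.2,-0.2,-0.2,-0.2])

```text
time_s: 1.6
tcp_pos: [0.4763, -0.2457, 0.2362]
eef_rot: [-180.0, -0.0, -54.0]
contact_force: [1.3, 0.2, 0.4]
gripper_width: 0.0439
```

>>> move_arm(fingers=[0.5,0.5,0.5,0.5], xyz=[[0.065,0.32,0.9],[0.065,0.32,0.9],[0.065,0.32,0.9],[0.065,0.32,0.9]], roll=[-0.111,-0.111,-0.111,-0.111])

```text
time_s: 2.0
tcp_pos: [0.4585, -0.265, 0.1636]
eef_rot: [180.0, 0.0, -34.1]
contact_force: [0.2, 0.5, 1.2]
gripper_width: 0.0439
```

```bash
python3 - <<'E'
from h import *
s=r.get_state();print(s['tcp_pos'],s['eef_rot'],s['joints'])
c=cap('wrist','w1.png'); np.savez('w1.npz',**c)
for n in('scene','side'):
    W=cloud(cap(n)).reshape(-1,3); W=W[np.isfinite(W[:,0])]
    print(n,fit(W,np.array([.43,-.306]),146))
# wrist fisheye cloud
v,u=np.mgrid[:480,:640]; dx,dy=u-c['cx'],v-c['cy']; th=np.hypot(dx/c['fx'],dy/c['fy']); 
k=np.tan(np.minimum(th,1.4))/np.maximum(th,1e-6); z=c['range_z']
X=np.stack([dx/c['fx']*k*z,dy/c['fy']*k*z,z],-1); W=((X-np.ravel(c['tvec']))@cv2.Rodrigues(np.array(c['rvec'],float))[0])
m=(z>0)&(th<1.2); W=W[m]; print('wrist',fit(W,np.array([.43,-.306]),146))
E
```

```text
[ 0.45846281 -0.26499443  0.16364223] [ 1.79970140e+02  4.23492159e-02 -3.40506263e+01] [-8.78595786e+00  1.03424655e+01 -2.33198501e+01  1.07214075e-02
 -5.63887274e+01  6.47294038e+01]
scene (array([ 431.6, -303.3,  145.9]), np.float64(0.151), 911)
side (array([ 429.9, -307.8,  146.1]), np.float64(0.02), 3681)
wrist (array([ 431. , -307.5,  146.1]), np.float64(0.002), 10159)
```

View pics/w1.png

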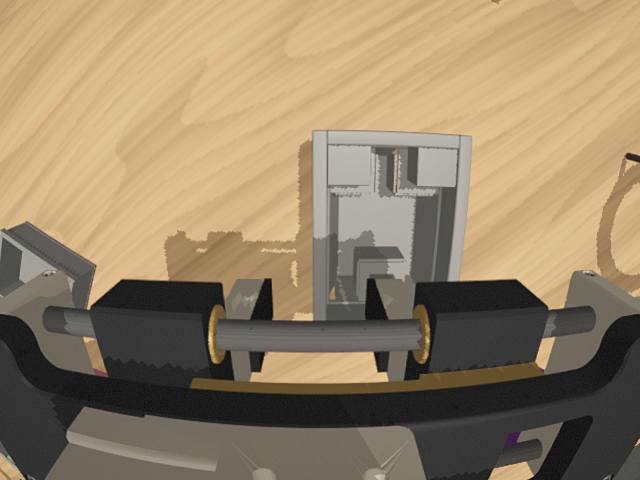

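The wrist view shows the long wall at about u=320, between the fingers at 255 and 380. All the fits agree, so I descend.

>>> move_arm(fingers=[0.5,0.5,0.5], xyz=[[0,0,0.5],[0,0,0.75],[0,0,0.75]], roll=[0,0,0])

```text
time_s: 2.45
tcp_pos: [0.4583, -0.2643, 0.103]
eef_rot: [180.0, 0.1, -34.2]
contact_force: [0.7, -0.1, 0.7]
gripper_width: 0.0437
```

>>> move_arm(fingers=[0.5,0.5,0.5,0.5,0.5], xyz=[[0,0,0.2],[0,0,0.4],[0,0,0.6],[0,0,0.7],[0,0,0.7]], roll=[0,0,0,0,0])

```text
time_s: 2.95
tcp_pos: [0.4584, -0.2643, 0.0472]
eef_rot: [180.0, 0.1, -34.2]
contact_force: [-0.3, -0.2, 0.4]
gripper_width: 0.0437
```

>>> move_arm(fingers=[0,0,0,0,0], xyz=[[0,0,0],[0,0,0],[0,0,0],[0,0,0],[0,0,0]], roll=[0,0,0,0,0], newtons=35)

```text
time_s: 3.45
tcp_pos: [0.4585, -0.2644, 0.0475]
eef_rot: [180.0, 0.1, -34.2]
contact_force: [-0.5, -0.6, 3.5]
gripper_width: 0.0098
```

>>> move_arm(fingers=[0,0,0,0,0], xyz=[[0,0,-0.1],[0,0,-0.3],[0,0,-0.6],[0,0,-0.9],[0,0,-1]], roll=[0,0,0,0,0])

```text
time_s: 3.95
tcp_pos: [0.4598, -0.2647, 0.1301]
eef_rot: [-180.0, -0.1, -34.2]
contact_force: [-0.6, -1.4, -2.2]
gripper_width: 0.0096
```

>>> move_arm(fingers=[0,0,0], xyz=[[0,0,-0.4],[0,0,-0.8],[0,0,-1]], roll=[0,0,0])

```text
time_s: 4.25
tcp_pos: [0.4603, -0.2649, 0.2125]
eef_rot: [-179.9, -0.2, -34.2]
contact_force: [1.0, 0.1, -2.6]
gripper_width: 0.0097
```

>>> move_arm(fingers=[0,0,0,0,0], xyz=[[0,0,0],[0,0,0],[0,0,0],[0,0,0],[0,0,0]], roll=[-0.047,-0.094,-0.141,-0.188,-0.235])

```text
time_s: 4.75
tcp_pos: [0.4597, -0.2645, 0.2117]
eef_rot: [180.0, -0.2, 8.4]
contact_force: [-0.2, 0.1, -2.4]
gripper_width: 0.0096
```

>>> move_arm(fingers=[0,0,0], xyz=[[0.05,-0.35,0],[0.11,-0.7,0],[0.16,-1,0]], roll=[0,0,0])

```text
time_s: 5.05
tcp_pos: [0.4598, -0.1824, 0.2107]
eef_rot: [180.0, -0.1, 8.4]
contact_force: [0.0, 0.2, -1.5]
gripper_width: 0.0101
```

>>> move_arm(fingers=[0,0,0], xyz=[[0.05,-0.35,0],[0.11,-0.7,0],[0.16,-1,0]], roll=[0,0,0])

```text
time_s: 5.35
tcp_pos: [0.4601, -0.1001, 0.2101]
eef_rot: [-180.0, -0.0, 8.4]
contact_force: [1.3, -0.3, -1.7]
gripper_width: 0.0101
```

>>> move_arm(fingers=[0,0,0], xyz=[[0.05,-0.35,0],[0.11,-0.7,0],[0.16,-1,0]], roll=[0,0,0])

```text
time_s: 5.65
tcp_pos: [0.4604, -0.0178, 0.2096]
eef_rot: [-179.9, 0.0, 8.4]
contact_force: [0.1, 0.5, -2.4]
gripper_width: 0.0098
```

>>> move_arm(fingers=[0,0,0], xyz=[[0.06,-0.35,0],[0.13,-0.7,0],[0.18,-1,0]], roll=[0,0,0])

```text
time_s: 5.95
tcp_pos: [0.4624, 0.0647, 0.209]
eef_rot: [-179.9, 0.1, 8.4]
contact_force: [0.1, 0.7, -2.3]
gripper_width: 0.0103
```

>>> move_arm(fingers=[0,0,0], xyz=[[0.06,-0.35,0],[0.13,-0.7,0],[0.18,-1,0]], roll=[0,0,0])

```text
time_s: 6.25
tcp_pos: [0.4645, 0.1472, 0.2084]
eef_rot: [-179.9, 0.1, 8.4]
contact_force: [-0.4, 0.3, -2.1]
gripper_width: 0.0098
```

>>> move_arm(fingers=[0,0,0], xyz=[[0.06,-0.35,0],[0.13,-0.7,0],[0.18,-1,0]], roll=[0,0,0])

```text
time_s: 6.55
tcp_pos: [0.4666, 0.2297, 0.2078]
eef_rot: [-179.9, 0.2, 8.4]
contact_force: [-0.4, 0.4, -2.4]
gripper_width: 0.0098
```

>>> move_arm(fingers=[0,0,0], xyz=[[0.06,-0.35,0],[0.13,-0.7,0],[0.18,-1,0]], roll=[0,0,0])

```text
time_s: 6.85
tcp_pos: [0.4687, 0.3122, 0.207]
eef_rot: [-180.0, 0.2, 8.4]
contact_force: [0.4, -0.0, -1.8]
gripper_width: 0.0097
```

>>> move_arm(fingers=[0,0,0,0], xyz=[[0.06,-0.25,0],[0.11,-0.46,0],[0.11,-0.46,0],[0.11,-0.46,0]], roll=[0,0,0,0])

```text
time_s: 7.25
tcp_pos: [0.4718, 0.3499, 0.2065]
eef_rot: [180.0, 0.3, 8.4]
contact_force: [-0.3, 0.2, -2.0]
gripper_width: 0.0097
```

```bash
python3 - <<'E'
from h import *
s=r.get_state();print(s['tcp_pos'],s['eef_rot'])
ims=[]
zt=s['tcp_pos'][2]+.0225
for n in('scene','side','wrist'):
    c=cap(n); np.savez(n+'2.npz',**c); 
    if n=='wrist':
        v,u=np.mgrid[:480,:640]; dx,dy=u-c['cx'],v-c['cy']; th=np.hypot(dx/c['fx'],dy/c['fy']); k=np.tan(np.minimum(th,1.4))/np.maximum(th,1e-6); z=c['range_z']
        W=((np.stack([dx/c['fx']*k*z,dy/c['fy']*k*z,z],-1)-np.ravel(c['tvec']))@cv2.Rodrigues(np.array(c['rvec'],float))[0])[(z>0)&(th<1.2)]
    else:
        W=cloud(c).reshape(-1,3); W=W[np.isfinite(W[:,0])]
    print(n,'held',fit(W,np.array([.4795,.3005]),188.2,zt),'loaded',fit(W,np.array([.4795,.3005]),8.2))
    # tilt: plane through held rim points
    q=W[(abs(W[:,2]-zt)<.012)&(np.linalg.norm(W[:,:2]-[.4795,.29],axis=1)<.1)]
    if len(q)>200:
        A=np.c_[q[:,:2]-[.4795,.3005],np.ones(len(q))]; print(' plane slopes,z',np.linalg.lstsq(A,q[:,2],rcond=None)[0].round(3))
    ims.append(c['color'][:,:,::-1])
cv2.imwrite('pics/two.png',np.hstack([ims[0][120:480,160:560],ims[1][0:360,50:450]]))
E
```

```text
[0.47183806 0.34990461 0.20649178] [179.9835531    0.28911448   8.4271008 ]
scene held (array([481.3, 303.7, 188.4]), np.float64(0.772), 1954) loaded (array([480.2, 301.7,   8.1]), np.float64(0.022), 2417)
 plane slopes,z [-0.022  0.004  0.228]
side held (array([479.1, 298.8, 188.4]), np.float64(0.804), 1216) loaded (array([477.5, 297.6,   8.1]), np.float64(0.088), 1147)
 plane slopes,z [-0.012  0.028  0.226]
wrist held (array([480. , 300.6, 188.2]), np.float64(0.076), 27184) loaded (array([486.6, 300.8,   7.7]), np.float64(0.0), 1746)
 plane slopes,z [0.005 0.013 0.226]
```

View pics/two.png

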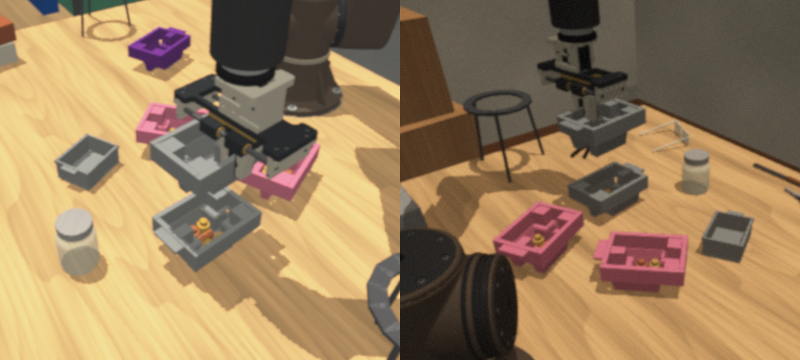

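Held and loaded totes are aligned to within 2 mm in both cameras, with the tabs opposite. I lower it with a 1.5 mm correction.

>>> move_arm(fingers=[0,0,0,0,0], xyz=[[-0.02,0.02,0.2],[-0.02,0.02,0.5],[-0.02,0.02,0.8],[-0.02,0.02,0.95],[-0.02,0.02,0.95]], roll=[0,0,0,0,0])

```text
time_s: 7.9
tcp_pos: [0.4697, 0.3461, 0.1296]
eef_rot: [179.9, 0.4, 8.3]
contact_force: [0.0, -0.1, -2.1]
gripper_width: 0.01
```

>>> move_arm(fingers=[0,0,0,0,0], xyz=[[0,0,0.04],[0,0,0.08],[0,0,0.12],[0,0,0.15],[0,0,0.15]], roll=[0,0,0,0,0])

```text
time_s: 8.4
tcp_pos: [0.4696, 0.3461, 0.1175]
eef_rot: [179.9, 0.4, 8.3]
contact_force: [-0.8, -0.2, -2.1]
gripper_width: 0.0095
```

>>> move_arm(fingers=[0,0,0], xyz=[[0,-0.01,0.015],[0,-0.02,0.03],[0,-0.02,0.03]], roll=[0,0,0])

```text
time_s: 8.7
tcp_pos: [0.4695, 0.3476, 0.1156]
eef_rot: [179.9, 0.4, 8.4]
contact_force: [-0.4, -2.4, 2.5]
gripper_width: 0.0098
```

Contact is felt (force −2.1 → +2.5 N). Release.

>>> move_arm(fingers=[0.35,0.35,0.35,0.35,0.35], xyz=[[0,0,0],[0,0,0],[0,0,0],[0,0,0],[0,0,0]], roll=[0,0,0,0,0])

```text
time_s: 9.2
tcp_pos: [0.4695, 0.3476, 0.1155]
eef_rot: [179.9, 0.4, 8.4]
contact_force: [-0.3, 0.5, -0.6]
gripper_width: 0.0302
```

>>> move_arm(fingers=[0.35,0.35,0.35,0.35,0.35], xyz=[[0,0,-0.2],[0,0,-0.4],[0,0,-0.7],[0,0,-1],[0,0,-1]], roll=[0,0,0,0,0])

```text
time_s: 9.7
tcp_pos: [0.4715, 0.3493, 0.1993]
eef_rot: [-179.9, 0.1, 8.4]
contact_force: [0.6, 0.1, 0.0]
gripper_width: 0.0308
```

>>> move_arm(fingers=[0.35,0.35,0.35], xyz=[[0,0,-0.5],[0,0,-1],[0,0,-1]], roll=[0,0,0])

```text
time_s: 10.0
tcp_pos: [0.4737, 0.3508, 0.2851]
eef_rot: [-179.6, -0.4, 8.4]
contact_force: [-0.4, 1.1, 0.2]
gripper_width: 0.0306
```

```bash
python3 - <<'E'
from h import *
s=r.get_state();print(s['tcp_pos'],s['contact_force'])
ims=[]
for n in('scene','side'):
    c=cap(n); W=cloud(c).reshape(-1,3); W=W[np.isfinite(W[:,0])]
    print(n,'top',fit(W,np.array([.4795,.3005]),188.2,.138))
    q=W[(abs(W[:,2]-.138)<.01)&(np.linalg.norm(W[:,:2]-[.4795,.3],axis=1)<.11)]
    A=np.c_[q[:,:2]-[.4795,.3005],np.ones(len(q))]; print(' slopes,z',np.linalg.lstsq(A,q[:,2],rcond=None)[0].round(4),'zmax',np.percentile(q[:,2],[5,50,95]).round(4))
    # loaded tab patch at rim height ahead of centre
    t=W[(abs(W[:,2]-.068)<.006)&(np.linalg.norm(W[:,:2]-[.4795+.084*.99,.3005+.084*.143],axis=1)<.045)]
    print(' loaded tab-end pts',len(t),t.mean(0).round(4) if len(t) else '')
    p=W[(abs(W[:,2]-.0445)<.005)&(np.linalg.norm(W[:,:2]-[.579,.016],axis=1)<.09)]
    rc=cv2.minAreaRect((p[:,:2]*1000).astype(np.float32)); print(' small',np.round(rc[0]))
    ims.append(c['color'][:,:,::-1])
cv2.imwrite('pics/fin.png',np.hstack([ims[0][120:480,160:560],ims[1][0:360,50:450]]))
E
```

```text
[0.47367576 0.35083434 0.28507491] [-0.4266944   1.12037     0.20508412]
scene top (array([479.1, 301.1, 188.3]), np.float64(0.029), 2875)
 slopes,z [-1.000e-04 -3.400e-03  1.365e-01] zmax [0.1297 0.1374 0.1398]
 loaded tab-end pts 746 [0.5547 0.3137 0.0694]
 small [579.  17.]
side top (array([476.4, 296.8, 187.9]), np.float64(0.064), 1195)
 slopes,z [-0.002   0.005   0.1353] zmax [0.1292 0.1361 0.1385]
 loaded tab-end pts 93 [0.5542 0.288  0.0678]
 small [578.  14.]
```

View pics/fin.png

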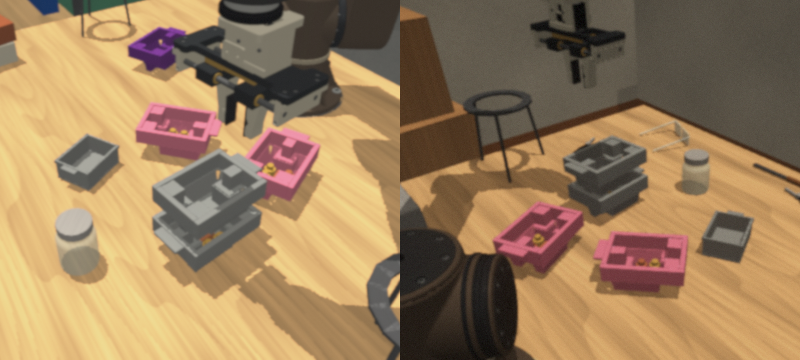

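The picture shows the stack at scene crop (210,205), level and released, with the tabs at opposite ends.

```bash
python3 -c "
from plant import r
r.close_job()"
```

```text
the job is handed in; nothing more can be done
```

The empty grey tote is stacked on the loaded grey tote, turned end for end and released. I handed the job in at about 10 s of the 42 s allowed; no verdict is reported.

I pinched it by a long wall, carried it over, lowered it until I felt contact, opened the fingers and backed the gripper off upwards.

Last checks, from the scene and side cameras:

- **Height and level:** the upper rim is at about 0.137 m, which is about 68 mm above the loaded tote's rim. The tilt is below 0.4°.
- **Alignment:** the upper tote is within about 2 mm of where I measured the loaded tote before stacking. Lengths are parallel within about 0.3°, and the tabs are at opposite ends.
- **Loaded tote:** only its tab end showed under the stack, and that was where expected. I did not refit its full position after stacking.
- **Small tote:** it stayed in place, within the 1–2 mm measuring noise.
- **Disagreement:** the two cameras differ by about 3–4 mm in absolute position (a calibration offset), but they agree on how the totes sit relative to each other.

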